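# Open the brush cleaner and set it out in the drip tray

## Task

Open the brush-cleaner bottle while it stands in its wooden caddy: press its child-resistant cap down hard, turn it anticlockwise while you press, and lift it off. Lay the cap in the steel drip tray, flat and the right way up (open side down), then lift the open bottle out of the caddy, keeping it upright so that nothing spills, and stand it in the same tray beside the cap. Leave both standing flat on the tray's bottom and leave the other things on the table where they are.

Things in the scene. Friction and masses are not known exactly. Their poses are not given: they have to be found in the camera images.
- cleaner: The brush-cleaner bottle, loose, 0.3 to 0.6 kg, white, 160 mm high: square body 70 x 70 mm and 88 mm high, rounded shoulder up to 106 mm, then collar and neck. Origin: centre of the underside; z up its axis; x and y along the square's sides. It starts in one of the caddy's pockets, 12 mm above the table, with 3 mm play on each side; the pocket keeps it from turning more than about 5 degrees.
- collar (a point): Centre of the bottle's plain round collar, 121 mm above its underside, where to grip it once the cap is off: 38 mm across, from 109 to 136 mm above the underside (a bead 42 mm across lies below). Above it the neck, 32 mm across, runs up to the open rim at 160 mm; three hooked lugs stand out to 47 mm across from 139 to 151 mm.
- cap: The bottle's child-resistant cap, loose, 35 g, black plastic: 56 mm across, ribbed sides, 36 mm high, flat closed top, the upper 10 mm solid. Origin: centre of the open lower edge; z up its axis. Locked, the origin lies 140.5 mm above the bottle's underside. Three lugs inside are hooked under lugs of the neck and a spring under the top pushes the cap up with about 10 N.
- cap_top (a point): Centre of the cap's top. To open: grip the sides, press down 3.5 mm or more (about 15 N; travel ends at 5.5 mm, about 18 N), and, still pressing, turn 45 to 75 degrees anticlockwise seen from above (a stop comes at about 80). Let up, it rises by itself to about 2.5 mm above its locked height and lifts straight off. Not pressed, it hardly turns (2 degrees) and stays locked; clockwise it is blocked.
- caddy: The plywood bottle caddy, does not move: 92 x 194 mm, walls 8 mm thick and 52 mm high, floor 12 mm thick. Two square pockets, 76 mm wide inside, centred at y = +51 and -51 mm in its frame; a grey scraper card stands in the narrow slot between them, 74 mm high. Origin: centre of the underside; y along its length, z up.
- tray: The shallow steel drip tray, does not move: 220 x 150 mm outside, 16 mm high, walls and bottom 4 mm thick (the inside is 212 x 142 mm); small rolled rim. Empty at the start. Origin: centre of the underside; x along its length, z up.
- paint_bottle: The paint bottle in the caddy's other pocket, loose, to be left there: white, round, 68 mm across, with a shoulder at 88 mm and a narrow pointed black cap, 32 mm across, 146 mm high in all. Origin: centre of the underside; z up.
- pot: A small round paint pot with a black lid between caddy and tray, 33 mm across and 39 mm high, loose, to be left alone. Origin: centre of the underside; z up.
- clip: A black binder clip lying between caddy and tray, 32 x 20 mm and 16 mm high with wire arms 30 mm long, loose, to be left alone. Origin: centre of the underside.
- bowl: A white plastic wash bowl, 150 mm across and 55 mm high, beyond caddy and tray, loose, to be left alone. Origin: centre of the underside; z up.
- brush_jar: A clear jar full of paint brushes on the robot's right, about 107 mm across the jar and 260 mm high with the brushes, loose, to be left alone. Origin: centre of the underside; z up.
- water_bottle: A drinking bottle on the robot's left, 68 mm across and 215 mm high, loose, to be left alone. Origin: centre of the underside; z up.
- palette: A white round paint saucer with dabs of dry paint, 140 mm across and 12 mm high, on the robot's left, loose, to be left alone. Origin: centre of the underside; z up.
- marker: A marker pen, 135 mm long and 13 mm thick, lying on the robot's right, loose, to be left alone. Origin: centre of the underside; x along the pen.
Not all that is in view belongs to the job. Leave any pink or white look-alike of the cap alone.

How it is judged:
By the outcome, as a careful person would: the job done as asked, in the order asked, and still so for the second after the job is handed in, with the robot touching nothing.
It also fails if it takes over 64 s, if anything falls off the work surface, if the arm or the gripper's body presses on something with over 40 N, if the wrist force passes 120 N, or if a joint passes its speed limit or range.

## Robot

A 7-joint arm with a two-finger parallel gripper is mounted at the origin on the work surface. World frame = base frame: x ahead of the robot, y to its left, z up, the work surface at z = 0. Lengths are in m, angles in rad, forces in N, time in s.
With the tool pointing down it reaches from about 0.425 to 0.825 m from the base axis. Payload 3.6 kg.
Tool frame: the origin (TCP) lies midway between the tips of the shut fingers; the grasp point (between the pads) lies 19 mm behind it (ctrl.grip_depth is the distance from the TCP to the grasp point, in m); z points along the fingers, y is the line along which they close (so a half turn about z gives the same grasp; the last joint's range is limited). The gripper opens to 85 mm and grips with 20 to 120 N. Pads are 22 mm wide; open, the fingers measure 114 mm over their backs; the gripper's body (76 mm by 85 mm) begins 54 mm behind the grasp point. The pads swing forward as they close: fully open they stand 13 mm farther back than shut.
Start: joints at [-1.157, 0.615, -0.013, 1.423, 0.008, 1.103, -0.04], TCP at [0.277, 0.588, 0.231] pointing down, gripper open.
Joint ranges: [-3.12, 3.12], [-0.3, 2.06], [-1.34, 1.32], [0.26, 2.42], [-1.36, 4.5], [0.01, 1.98], [-2.84, 2.84]. Speed limits (rad/s): [2.79, 2.79, 3.14, 3.14, 3.14, 3.14, 3.14].

## Interface

Orientations are given as [roll, pitch, yaw] about the fixed x, y, z axes, in that order (R = Rz(yaw) Ry(pitch) Rx(roll)).
In Python, from cell import ctrl, imaging, ticket gives the robot as it stands.
- The arm moves only by the tool play_rows, never from a script. Its argument "targets" is a list of rows, each an object with "travel": the shift along the tool's x, y, z in mm, a list of three; "dr": the turn, a rotation vector about the tool's x, y, z in rad, a list of three; "hand": the gripper's target within -1 to 1 (fully open at 1, half-way at 0, shut at -1). In form: [{"travel": [dx, dy, dz], "dr": [rx, ry, rz], "hand": hand}, ...]. A call has 1 to 20 rows; each row is the pose to reach, as a shift and turn from the pose commanded when the call began, along the tool's axes at that moment; what a row does not reach only later rows make up. A row lasts 1/8 s, in which the tool goes at most 62.5 mm and 10.7 degrees, less where a joint would pass 70% of its speed; a pose out of reach is approached as far as the arm can. A call with a gripper value outside its range is refused whole. The fingers move at their own pace and stop on an object; "newtons" is the grip in N (left out, the last holds). Time passes only in rows, so rows that repeat a pose let the fingers close. It gives the time, the measured TCP pose, the force, the opening and the grip force at its end, in the units of the state.
- ctrl.sense(): the state, without advancing time (a new reading comes with each control period).
- imaging.camera(name): name is "scene" or "top" or "wrist"; returns a dict with "frame" (420x560x3 uint8, red, green, blue), "K" (3x3 intrinsics, pixels), "dist" ([k1, k2, p1, p2, k3] as OpenCV has them; the pictures are not rectified), "eye" and "attitude" of the camera in the world; the wrist camera has in their place "mount" (4x4, takes a point from camera to tool coordinates, whose origin is the TCP and whose axes are the flange's). Camera axes: x right, y down, z forward; pixel columns grow to the right and rows downward; lengths in m; the calibration is good to about 2 mm. A picture is of the moment at which its call begins: read the wrist's pose just before it. There is no depth.
- ticket.sign_off(): hands the job in; it is judged then, once.
The state is a dict: "time_s": time; "joint_positions": joint angles; "qvel": joint speeds; "tau": joint torques, N m; "position": TCP position; "orientation": TCP orientation; "wrist_force": force on the tool from outside, world axes, zero at the start; "ft_torque": the same for the moment, N m; "grip_width": opening from 0.0 (shut) to 1.0 (fully open); "finger_force": force on a finger pad.
Only numpy, scipy, OpenCV 4.12 (cv2) and the standard library are available. Lean on these libraries where they do the work, as an engineer would, in place of code of your own. Each camera call takes 0.05 s, during which the arm holds its last target. There are 200 camera calls.

## Working session

There is one attempt and no reset: what is moved stays moved. The work goes in short steps, Python scripts to look and compute and a tool call to move; the robot and the scene stay as the last step left them, time stands still between calls to the robot, and variables do not carry over. Pictures are saved under pics/ and viewed, at most 10 in all, crops included, and the job is handed in when it is done.

Besides the shell and the picture viewer there is one more tool, called after "Request:" in YAML: its name, and indented under it one key for each argument. play_rows: Moves the arm, as the interface text tells. Its arguments: {"type":"object","properties":{"targets":{"type":"array"},"newtons":{"type":"number"}},"required":["targets"]}

```bash
ls; mkdir -p pics; python3 - <<'E'
from cell import ctrl, imaging, ticket
import cv2, numpy as np, pickle
s=ctrl.sense(); print({k:np.round(v,4).tolist() for k,v in s.items()}, ctrl.grip_depth)
for n in ("scene","top"):
    c=imaging.camera(n); pickle.dump(c,open(n+".pkl","wb"))
    cv2.imwrite(f"pics/{n}0.png",c["frame"][:,:,::-1]); print(n,c["K"],c["dist"],c["eye"],c["attitude"])
E
```

```text
pics
{'time_s': 0.0, 'joint_positions': [-1.1575, 0.6159, -0.0126, 1.425, 0.0081, 1.1034, -0.0404], 'qvel': [-0.0002, -0.0001, -0.001, 0.0002, 0.0004, -0.0013, 0.0004], 'tau': [-0.0001, -46.9214, 0.2592, -17.1035, 0.01, 0.0095, -0.0], 'position': [0.2764, 0.5874, 0.2301], 'orientation': [-3.139, 0.0, 2.7019], 'wrist_force': [0.0595, 0.2011, 0.5287], 'ft_torque': [-0.0013, 0.0093, 0.0441], 'finger_force': 0.0, 'grip_width': 0.9996} 0.0187
scene [[419.66218005   0.         280.77759147]
 [  0.         419.66218005 215.77395845]
 [  0.           0.           1.        ]] [-0.00247796  0.          0.          0.          0.        ] [ 1.45405669 -0.06474977  1.20508937] [-2.4807028  -0.00449391  1.5119956 ]
top [[413.9020959    0.         273.51371589]
 [  0.         413.9020959  210.18933027]
 [  0.           0.           1.        ]] [-0.06141677  0.          0.          0.          0.        ] [ 0.37943912 -0.02404453  1.22594554] [-2.94047968  0.00410589 -1.48903563]
```

View pics/scene0.png

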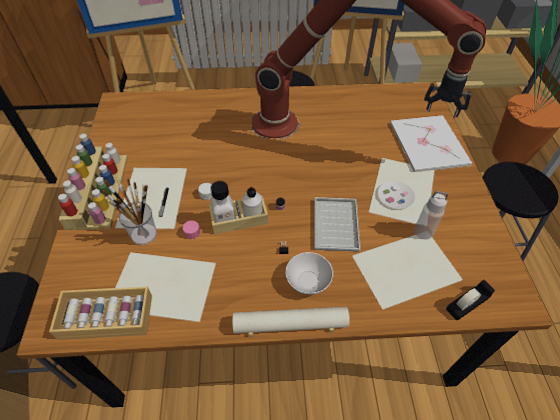

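View pics/top0.png

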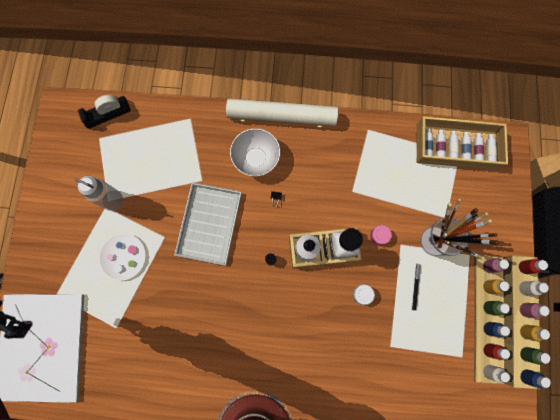

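Cleaner candidates (top image): black cap of the square bottle (350,240), the chosen one. The others are the paint bottle's narrow cap (308,244), pot lid (271,259), pink cap (381,235) and white cap (364,295). Next I take a close crop and coarse positions.

```bash
cat > h.py <<'E'
import numpy as np, cv2, pickle
from scipy.spatial.transform import Rotation as R
def pose(c,s=None):
    if "mount" in c:
        T=np.eye(4); T[:3,:3]=R.from_euler("xyz",s["orientation"]).as_matrix(); T[:3,3]=s["position"]
        T=T@np.array(c["mount"]); return T[:3,:3],T[:3,3]
    return R.from_euler("xyz",c["attitude"]).as_matrix(),np.array(c["eye"])
def rays(c,px,s=None):
    u=cv2.undistortPoints(np.array(px,float).reshape(-1,1,2),c["K"],np.array(c["dist"]))[:,0]
    M,e=pose(c,s); return e,(np.c_[u,np.ones(len(u))])@M.T
def onplane(c,px,z,s=None):
    e,d=rays(c,px,s); return e+d*((z-e[2])/d[:,2])[:,None]
def proj(c,P,s=None):
    M,e=pose(c,s); return cv2.projectPoints((np.array(P,float).reshape(-1,3)-e)@M,np.zeros(3),np.zeros(3),c["K"],np.array(c["dist"]))[0][:,0]
def tri(*ers):
    A=np.zeros((3,3));b=np.zeros(3)
    for e,d in ers:
        d=d/np.linalg.norm(d);Q=np.eye(3)-np.outer(d,d);A+=Q;b+=Q@e
    return np.linalg.solve(A,b)
E
python3 - <<'E'
from h import *
t=pickle.load(open("top.pkl","rb"));s=pickle.load(open("scene.pkl","rb"))
print("cap",onplane(t,[[350,240]],.1885),onplane(s,[[220,188]],.1885))
print("paint",onplane(t,[[308,244]],.158),"pot",onplane(t,[[271,259]],.039),"clip",onplane(t,[[277,198]],.01),"bowl",onplane(t,[[255,153]],.05),"pink",onplane(t,[[381,235]],.03))
# tray outer contour in top: low-saturation
hsv=cv2.cvtColor(t["frame"],cv2.COLOR_RGB2HSV)
m=((hsv[...,1]<70)).astype(np.uint8); w=np.zeros_like(m); w[178:270,168:248]=1
m=cv2.morphologyEx(m*w,cv2.MORPH_CLOSE,np.ones((5,5)))
cs=max(cv2.findContours(m,0,1)[0],key=cv2.contourArea)
P=onplane(t,cs[:,0],.016)[:,:2].astype(np.float32); print("tray",cv2.minAreaRect(P))
a=cv2.resize(t["frame"][170:310,160:400],None,fx=3.3,fy=3.3,interpolation=2)
cv2.imwrite("pics/crop1.png",a[:,:,::-1]);print(a.shape)
E
```

```text
cap [[ 0.52893326 -0.20131088  0.1885    ]] [[ 0.5408691  -0.20321373  0.1885    ]]
paint [[ 0.51418031 -0.09827165  0.158     ]] pot [[ 0.47761779 -0.00389505  0.039     ]] clip [[ 0.6643478  -0.00624019  0.01      ]] bowl [[0.78733853 0.06973323 0.05      ]] pink [[ 0.57367529 -0.31842481  0.03      ]]
tray ((0.5837498903274536, 0.22707635164260864), (0.22853593528270721, 0.24397215247154236), 83.96674346923828)
(462, 792, 3)
```

View pics/crop1.png

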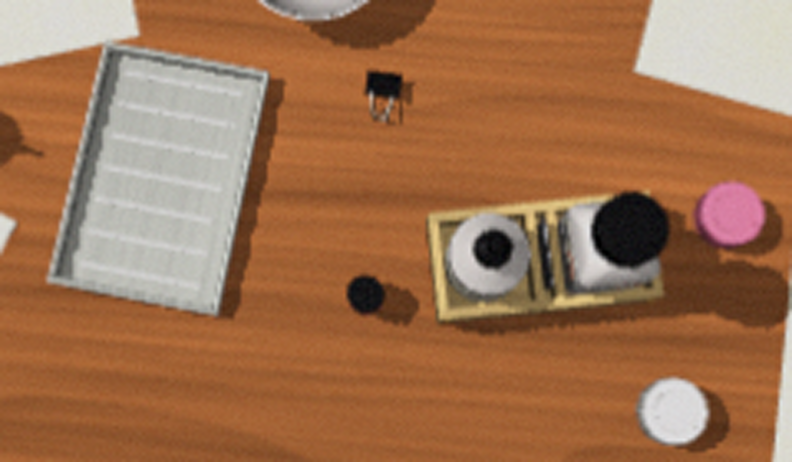

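The crop confirms the choice: the black 56 mm cap at crop (630,228), on the square bottle in the caddy's right pocket. The paint bottle's small cap is at (492,249) and the tray's corners at (108,43), (268,72), (220,314), (50,281).

```bash
python3 - <<'E'
from h import *
t=pickle.load(open("top.pkl","rb"));s=pickle.load(open("scene.pkl","rb"))
f=lambda p:(np.array(p)+.5)/3.3-.5+[160,170]
T=onplane(t,f([(108,43),(268,72),(220,314),(50,281)]),.016)[:,:2].astype(np.float32)
r=cv2.minAreaRect(T);print("tray",T.round(3).tolist(),r); d=T[2]-T[1]; print("long axis",np.degrees(np.arctan2(d[1],d[0])))
C=onplane(t,f([(430,213),(655,192),(662,297),(440,320)]),.052)[:,:2];print("caddy",C.round(3).tolist(),C.mean(0)); d=C[0]-C[1]+C[3]-C[2];print("long",np.degrees(np.arctan2(d[1],d[0])))
def blob(c,x0,x1,y0,y1):
    m=np.zeros(c["frame"].shape[:2],np.uint8); g=c["frame"].max(2); m[y0:y1,x0:x1]=(g[y0:y1,x0:x1]<60)
    k=max(cv2.findContours(m,0,1)[0],key=cv2.contourArea); return k[:,0]
a=blob(t,335,368,222,255);e=cv2.fitEllipse(a);print(e,onplane(t,[e[0]],.1835))
b=blob(s,205,235,178,206);print(b.min(0),b.max(0),cv2.minEnclosingCircle(b))
q=onplane(t,[e[0]],.1885)[0]
an=np.linspace(0,2*np.pi,24)
print("predicted top circle in scene",proj(s,np.c_[q[0]+.028*np.cos(an),q[1]+.028*np.sin(an),an*0+.1885]).min(0),proj(s,np.c_[q[0]+.028*np.cos(an),q[1]+.028*np.sin(an),an*0+.1885]).max(0))
E
```

```text
tray [[0.6899999976158142, 0.2529999911785126], [0.6740000247955322, 0.10400000214576721], [0.4519999921321869, 0.125], [0.46799999475479126, 0.27900001406669617]] ((0.5711766481399536, 0.19006752967834473), (0.1549251526594162, 0.22327032685279846), 83.96109771728516)
long axis 174.61702
caddy [[0.552, -0.052], [0.586, -0.246], [0.495, -0.256], [0.46, -0.068]] [ 0.5230613  -0.15568512]
long 100.19662667901677
((350.8273010253906, 239.30650329589844), (20.923398971557617, 22.553096771240234), 71.01976013183594) [[ 0.53159194 -0.20418344  0.1835    ]]
[211 181] [227 199] ((219.41534423828125, 190.22486877441406), 9.416443824768066)
predicted top circle in scene [211.4411744  179.36990212] [228.69983286 192.19747996]
```

```bash
cat >> h.py <<'E'
def go(s,p,yaw):
    "travel mm and dr to bring TCP to p pointing down with yaw"
    M=R.from_euler("xyz",s["orientation"]); T=R.from_euler("xyz",[np.pi,0,yaw])
    return (M.inv().apply(np.array(p)-s["position"])*1000).round(1).tolist(),(M.inv()*T).as_rotvec().round(3).tolist()
E
python3 - <<'E'
from h import *
from cell import ctrl,imaging
s=ctrl.sense()
print(np.round(imaging.camera("wrist")["mount"],3))
print(go(s,[.3,.55,.3],2.70),go(s,[.42,.25,.3],2.3),go(s,[.532,-.205,.30],1.9))
E
```

```text
[[ 0.    -0.95  -0.311  0.08 ]
 [ 1.    -0.     0.001 -0.001]
 [-0.001 -0.311  0.95  -0.144]
 [ 0.     0.     0.     1.   ]]
([-37.3, -24.1, -69.7], [-0.002, 0.0, 0.002]) ([-273.6, -244.5, -69.2], [-0.002, 0.001, 0.402]) ([-568.6, -608.5, -68.3], [-0.002, 0.001, 0.802])
```

Request:
play_rows:
  targets:
    - {"travel": [-37, -24, -70], "dr": [-0.002, 0, 0], "hand": 1}
    - {"travel": [-37, -24, -70], "dr": [-0.002, 0, 0], "hand": 1}
    - {"travel": [-90, -70, -70], "dr": [-0.002, 0, 0.1], "hand": 1}
    - {"travel": [-130, -110, -70], "dr": [-0.002, 0, 0.2], "hand": 1}
    - {"travel": [-180, -155, -70], "dr": [-0.002, 0, 0.3], "hand": 1}
    - {"travel": [-225, -200, -70], "dr": [-0.002, 0, 0.4], "hand": 1}
    - {"travel": [-274, -245, -69], "dr": [-0.002, 0, 0.4], "hand": 1}
    - {"travel": [-310, -290, -69], "dr": [-0.002, 0, 0.5], "hand": 1}
    - {"travel": [-350, -337, -69], "dr": [-0.002, 0, 0.6], "hand": 1}
    - {"travel": [-390, -385, -69], "dr": [-0.002, 0, 0.7], "hand": 1}
    - {"travel": [-430, -432, -69], "dr": [-0.002, 0, 0.8], "hand": 1}
    - {"travel": [-470, -480, -69], "dr": [-0.002, 0, 0.8], "hand": 1}
    - {"travel": [-505, -525, -69], "dr": [-0.002, 0, 0.8], "hand": 1}
    - {"travel": [-540, -570, -69], "dr": [-0.002, 0, 0.8], "hand": 1}
    - {"travel": [-569, -608, -68], "dr": [-0.002, 0, 0.802], "hand": 1}
    - {"travel": [-569, -608, -68], "dr": [-0.002, 0, 0.802], "hand": 1}
    - {"travel": [-569, -608, -68], "dr": [-0.002, 0, 0.802], "hand": 1}
    - {"travel": [-569, -608, -68], "dr": [-0.002, 0, 0.802], "hand": 1}

```text
time_s: 2.4
position: [0.533, -0.2022, 0.2991]
orientation: [3.14, -0.002, 1.903]
wrist_force: [0.6, 0.0, 0.2]
grip_width: 0.997
finger_force: 0.0
```

```bash
python3 - <<'E'
from h import *
from cell import ctrl,imaging
s=ctrl.sense(); c=imaging.camera("wrist"); pickle.dump((c,s),open("w1.pkl","wb"))
cv2.imwrite("pics/w1.png",c["frame"][:,:,::-1])
print(np.round(s["position"],4),np.round(s["orientation"],4),s["time_s"],s["wrist_force"],s["joint_positions"])
print(proj(c,[[.532,-.205,.1885]],s))
E
```

```text
[ 0.533  -0.2022  0.2991] [ 3.1396e+00 -2.1000e-03  1.9029e+00] 2.4 [0.55990607 0.0490542  0.23621805] [ 0.07089997  0.44941394  0.39620767  1.56627649 -0.18685012  1.16310557
  0.83813866]
[[275.99099079 208.43886718]]
```

View pics/w1.png

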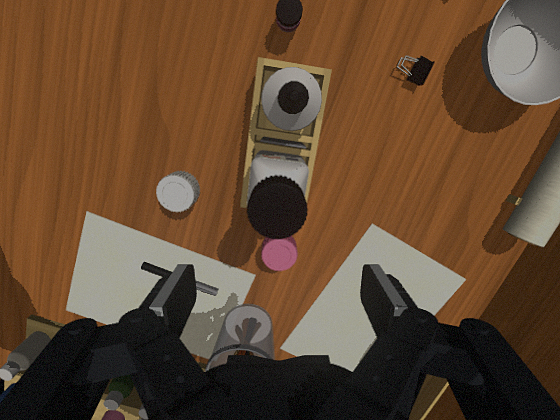

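The cap is centred at (277,207) as predicted, with the fingers straddling below; pink look-alike at (279,254), white at (178,191). Now I fit the cap top from the clean lower edge.

```bash
python3 - <<'E'
from h import *
from scipy.optimize import least_squares
c,s=pickle.load(open("w1.pkl","rb"))
g=cv2.GaussianBlur(c["frame"],(3,3),0).max(2); m=np.zeros_like(g); m[172:242,243:311]=(g[172:242,243:311]<50)
m=cv2.morphologyEx(m,cv2.MORPH_OPEN,np.ones((5,5),np.uint8))
k=max(cv2.findContours(m,0,1)[0],key=cv2.contourArea)[:,0]
print(k.min(0),k.max(0),cv2.minEnclosingCircle(k))
for lim in (205,212):
    P=onplane(c,k[k[:,1]>lim],.1885,s)[:,:2]
    r=least_squares(lambda v:np.hypot(*(P-v[:2]).T)-v[2],[.53,-.205,.028],loss="soft_l1",f_scale=.001); print(r.x)
    r=least_squares(lambda v:np.hypot(*(P-v[:2]).T)-.028,[.53,-.205],loss="soft_l1",f_scale=.001); print(r.x,np.std(r.fun))
print(go(s,[.532,-.206,.21],1.9))
E
```

```text
[247 177] [305 237] ((276.5, 207.0084686279297), 31.189170837402344)
[ 0.53302472 -0.20711619  0.02696574]
[ 0.53263894 -0.20587826] 0.0005882900127400338
[ 0.53308582 -0.20703372  0.02700937]
[ 0.53268244 -0.20585537] 0.0004952531391525706
([-3.5, -2.4, 89.1], [0.002, -0.002, 0.003])
```

Request:
play_rows:
  targets:
    - {"travel": [-4, -2, 50], "dr": [0.002, -0.002, 0.003], "hand": 1}
    - {"travel": [-4, -2, 89], "dr": [0.002, -0.002, 0.003], "hand": 1}
    - {"travel": [-4, -2, 89], "dr": [0.002, -0.002, 0.003], "hand": 1}
    - {"travel": [-4, -2, 89], "dr": [0.002, -0.002, 0.003], "hand": 1}

```text
time_s: 2.95
position: [0.5334, -0.2085, 0.212]
orientation: [3.14, 0.003, 1.898]
wrist_force: [0.9, -0.7, 0.6]
grip_width: 1.0
finger_force: 0.0
```

```bash
python3 - <<'E'
from h import *
from cell import ctrl
s=ctrl.sense(); print(np.round(s["position"],4),np.round(s["qvel"],3)); print(go(s,[.5328,-.2062,.154],1.9))
E
```

```text
[ 0.5334 -0.2085  0.212 ] [ 0.004 -0.015  0.008 -0.016 -0.001 -0.005  0.001]
([2.6, 0.0, 58.0], [0.002, 0.003, -0.002])
```

Request:
play_rows:
  targets:
    - {"travel": [2, 0, 40], "dr": [0.002, 0.003, 0], "hand": 1}
    - {"travel": [2.3, 0, 57], "dr": [0.002, 0.003, 0], "hand": 1}
    - {"travel": [2.3, 0, 57], "dr": [0.002, 0.003, 0], "hand": 1}
    - {"travel": [2.3, 0, 57], "dr": [0.002, 0.003, 0], "hand": -1}
    - {"travel": [2.3, 0, 57], "dr": [0.002, 0.003, 0], "hand": -1}
    - {"travel": [2.3, 0, 57], "dr": [0.002, 0.003, 0], "hand": -1}
    - {"travel": [2.3, 0, 57], "dr": [0.002, 0.003, 0], "hand": -1}
    - {"travel": [2.3, 0, 57], "dr": [0.002, 0.003, 0], "hand": -1}
    - {"travel": [2.3, 0, 57], "dr": [0.002, 0.003, 0], "hand": -1}
  newtons: 90

```text
time_s: 4.08
position: [0.5336, -0.2069, 0.1555]
orientation: [3.139, 0.001, 1.897]
wrist_force: [1.2, 0.9, 5.9]
grip_width: 0.626
finger_force: 93.1
```

Request:
play_rows:
  targets:
    - {"travel": [0, 0, 2], "dr": [0, 0, 0], "hand": -1}
    - {"travel": [0, 0, 4], "dr": [0, 0, 0], "hand": -1}
    - {"travel": [0, 0, 6], "dr": [0, 0, 0], "hand": -1}
    - {"travel": [0, 0, 6], "dr": [0, 0, 0], "hand": -1}
    - {"travel": [0, 0, 6], "dr": [0, 0, 0], "hand": -1}

```text
time_s: 4.7
position: [0.5338, -0.2069, 0.1511]
orientation: [3.138, 0.001, 1.897]
wrist_force: [-1.7, 3.2, 15.3]
grip_width: 0.626
finger_force: 93.8
```

Request:
play_rows:
  targets:
    - {"travel": [0, 0, 3], "dr": [0, 0, 0], "hand": -1}
    - {"travel": [0, 0, 5], "dr": [0, 0, 0], "hand": -1}
    - {"travel": [0, 0, 5], "dr": [0, 0, 0], "hand": -1}
  newtons: 110

```text
time_s: 5.08
position: [0.5342, -0.2071, 0.1493]
orientation: [3.136, 0.002, 1.897]
wrist_force: [-5.3, 4.2, 30.6]
grip_width: 0.625
finger_force: 113.4
```

Request:
play_rows:
  targets:
    - {"travel": [0, 0, 0], "dr": [0, 0, -0.1], "hand": -1}
    - {"travel": [0, 0, 0], "dr": [0, 0, -0.22], "hand": -1}
    - {"travel": [0, 0, 0], "dr": [0, 0, -0.34], "hand": -1}
    - {"travel": [0, 0, 0], "dr": [0, 0, -0.46], "hand": -1}
    - {"travel": [0, 0, 0], "dr": [0, 0, -0.58], "hand": -1}
    - {"travel": [0, 0, 0], "dr": [0, 0, -0.7], "hand": -1}
    - {"travel": [0, 0, 0], "dr": [0, 0, -0.82], "hand": -1}
    - {"travel": [0, 0, 0], "dr": [0, 0, -0.94], "hand": -1}
    - {"travel": [0, 0, 0], "dr": [0, 0, -1.06], "hand": -1}
    - {"travel": [0, 0, 0], "dr": [0, 0, -1.15], "hand": -1}
    - {"travel": [0, 0, 0], "dr": [0, 0, -1.15], "hand": -1}
    - {"travel": [0, 0, 0], "dr": [0, 0, -1.15], "hand": -1}

```text
time_s: 6.58
position: [0.5357, -0.208, 0.1493]
orientation: [-3.139, 0.01, 3.046]
wrist_force: [-2.8, 2.6, 28.0]
grip_width: 0.622
finger_force: 113.1
```

```bash
python3 - <<'E'
from cell import ctrl
s=ctrl.sense(); print(s["position"],s["orientation"],s["wrist_force"],s["ft_torque"])
E
```

```text
[ 0.53569453 -0.20800201  0.14931242] [-3.13930623  0.0096073   3.04645368] [-2.77264259  2.61369499 28.02593991] [ 0.37568911  0.75067591 -0.00549692]
```

Request:
play_rows:
  targets:
    - {"travel": [0, 0, -4], "dr": [0, 0, 0], "hand": -1}
    - {"travel": [0, 0, -8], "dr": [0, 0, 0], "hand": -1}
    - {"travel": [0, 0, -12], "dr": [0, 0, 0], "hand": -1}
    - {"travel": [0, 0, -16], "dr": [0, 0, 0], "hand": -1}
    - {"travel": [0, 0, -16], "dr": [0, 0, 0], "hand": -1}

```text
time_s: 7.2
position: [0.5315, -0.2069, 0.1584]
orientation: [3.142, -0.002, 3.047]
wrist_force: [1.3, -1.1, -0.2]
grip_width: 0.625
finger_force: 115.0
```

Request:
play_rows:
  targets:
    - {"travel": [0, 0, -10], "dr": [0, 0, 0], "hand": -1}
    - {"travel": [0, 0, -20], "dr": [0, 0, 0], "hand": -1}
    - {"travel": [0, 0, -40], "dr": [0, 0, 0], "hand": -1}
    - {"travel": [0, 0, -70], "dr": [0, 0, 0], "hand": -1}
    - {"travel": [0, 0, -90], "dr": [0, 0, 0], "hand": -1}
    - {"travel": [0, 0, -90], "dr": [0, 0, 0], "hand": -1}
    - {"travel": [0, 0, -90], "dr": [0, 0, 0], "hand": -1}

```text
time_s: 8.07
position: [0.531, -0.2062, 0.2475]
orientation: [3.14, -0.005, 3.047]
wrist_force: [-1.1, 0.5, -0.6]
grip_width: 0.621
finger_force: 115.0
```

```bash
python3 - <<'E'
from h import *
from cell import ctrl,imaging
s=ctrl.sense(); print(s["position"],s["wrist_force"],s["joint_positions"])
for n in ("top","wrist"):
    c=imaging.camera(n); pickle.dump((c,s),open(n+"2.pkl","wb"))
    a=c["frame"][160:320,160:400] if n=="top" else c["frame"]
    a=cv2.resize(a,(400,300)); 
    if n=="top": A=a
cv2.imwrite("pics/two.png",np.hstack([A,a])[:,:,::-1])
E
```

```text
[ 0.53100484 -0.20618548  0.24749477] [-1.10643403  0.48454358 -0.55510532] [ 0.32495351  0.47482212  0.01091215  1.63658601 -0.00589232  1.03522848
  1.81384062]
```

View pics/two.png

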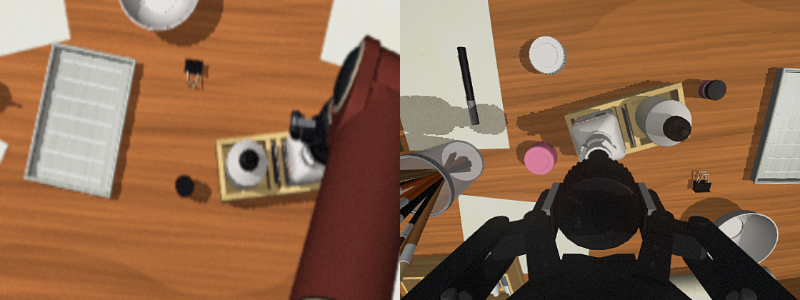

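The open bottle (with white neck) stays in the caddy, and the black cap is in the gripper. Now move the cap over the tray's far end.

```bash
python3 - <<'E'
from h import *
from cell import ctrl
s=ctrl.sense(); print(go(s,[.633,.1835,.08],3.04))
E
```

```text
([-65.6, 397.4, 167.3], [0.001, -0.006, 0.007])
```

Request:
play_rows:
  targets:
    - {"travel": [-8, 50, 0], "dr": [0, -0.006, 0.007], "hand": -1}
    - {"travel": [-16, 100, 0], "dr": [0, -0.006, 0.007], "hand": -1}
    - {"travel": [-25, 150, 0], "dr": [0, -0.006, 0.007], "hand": -1}
    - {"travel": [-33, 200, 0], "dr": [0, -0.006, 0.007], "hand": -1}
    - {"travel": [-41, 250, 20], "dr": [0, -0.006, 0.007], "hand": -1}
    - {"travel": [-50, 300, 50], "dr": [0, -0.006, 0.007], "hand": -1}
    - {"travel": [-58, 350, 80], "dr": [0, -0.006, 0.007], "hand": -1}
    - {"travel": [-66, 397, 110], "dr": [0, -0.006, 0.007], "hand": -1}
    - {"travel": [-66, 397, 140], "dr": [0, -0.006, 0.007], "hand": -1}
    - {"travel": [-66, 397, 167], "dr": [0, -0.006, 0.007], "hand": -1}
    - {"travel": [-66, 397, 167], "dr": [0, -0.006, 0.007], "hand": -1}
    - {"travel": [-66, 397, 167], "dr": [0, -0.006, 0.007], "hand": -1}

```text
time_s: 9.68
position: [0.6352, 0.1826, 0.082]
orientation: [3.141, 0.004, 3.039]
wrist_force: [0.6, -1.0, 0.2]
grip_width: 0.622
finger_force: 115.1
```

```bash
python3 - <<'E'
from h import *
from cell import ctrl,imaging
s=ctrl.sense(); print(go(s,[.633,.1835,.012],3.04))
c=imaging.camera("wrist"); pickle.dump((c,s),open("w3.pkl","wb"));cv2.imwrite("pics/w3.png",c["frame"][:,:,::-1])
E
```

```text
([2.6, 0.6, 70.0], [0.001, 0.004, -0.001])
```

View pics/w3.png

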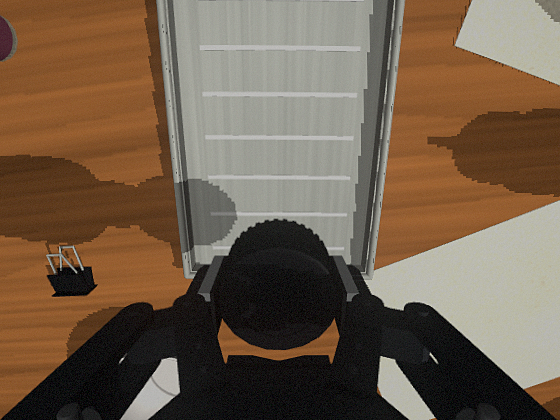

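The cap is over the tray's far end; the tray's far corners show at about (187,277) and (373,276). I use them to check the tray frame.

```bash
python3 - <<'E'
from h import *
c,s=pickle.load(open("w3.pkl","rb"))
A,B,L,Rr=onplane(c,[[187,277],[373,277],[160,40],[400,40]],.016,s)[:,:2]
print(A,B,np.linalg.norm(A-B),L,Rr)
m=(A+B)/2;d=((L-A)/np.linalg.norm(L-A)+(Rr-B)/np.linalg.norm(Rr-B));d/=np.linalg.norm(d)
print("far mid",m,"axis",np.degrees(np.arctan2(-d[1],-d[0])),"centre",m+.110*d,"cap",m+.048*d,"bottle",m+.157*d)
E
```

```text
[0.67514456 0.10170655] [0.6911896  0.25608482] 0.1552098449568753 [0.5004675  0.11859465] [0.51626473 0.27422772]
far mid [0.68316708 0.17889568] axis -5.721872192069578 centre [0.57371515 0.18986264] cap [0.63540624 0.18368126] bottle [0.52694932 0.19454852]
```

Request:
play_rows:
  targets:
    - {"travel": [1, 0, 40], "dr": [0, 0.004, 0], "hand": -1}
    - {"travel": [1, 0, 62], "dr": [0, 0.004, 0], "hand": -1}
    - {"travel": [1, 0, 68], "dr": [0, 0.004, 0], "hand": -1}
    - {"travel": [1, 0, 70], "dr": [0, 0.004, 0], "hand": -1}
    - {"travel": [1, 0, 72], "dr": [0, 0.004, 0], "hand": -1}
    - {"travel": [1, 0, 72], "dr": [0, 0.004, 0], "hand": -1}
    - {"travel": [1, 0, 72], "dr": [0, 0.004, 0], "hand": -1}
  newtons: 60

```text
time_s: 10.6
position: [0.6342, 0.1828, 0.01]
orientation: [3.141, 0.0, 3.04]
wrist_force: [0.4, 0.7, -1.0]
grip_width: 0.62
finger_force: 115.1
```

Request:
play_rows:
  targets:
    - {"travel": [0, 0, 1], "dr": [0, 0, 0], "hand": -1}
    - {"travel": [0, 0, 2], "dr": [0, 0, 0], "hand": -1}
    - {"travel": [0, 0, 2.5], "dr": [0, 0, 0], "hand": -1}
    - {"travel": [0, 0, 2.5], "dr": [0, 0, 0], "hand": -1}

```text
time_s: 11.1
position: [0.6339, 0.1827, 0.0073]
orientation: [3.141, -0.001, 3.04]
wrist_force: [-1.2, -1.2, 2.8]
grip_width: 0.625
finger_force: 115.2
```

Request:
play_rows:
  targets:
    - {"travel": [0, 0, 0.7], "dr": [0, 0, 0], "hand": -1}
    - {"travel": [0, 0, 1], "dr": [0, 0, 0], "hand": -1}
    - {"travel": [0, 0, 1], "dr": [0, 0, 0], "hand": -1}

```text
time_s: 11.48
position: [0.6339, 0.1827, 0.0072]
orientation: [3.141, -0.001, 3.04]
wrist_force: [-2.8, -1.7, 8.0]
grip_width: 0.622
finger_force: 115.6
```

Request:
play_rows:
  targets:
    - {"travel": [0, 0, 0], "dr": [0, 0, 0], "hand": 0.5}
    - {"travel": [0, 0, 0], "dr": [0, 0, 0], "hand": 0.8}
    - {"travel": [0, 0, 0], "dr": [0, 0, 0], "hand": 0.9}
    - {"travel": [0, 0, 0], "dr": [0, 0, 0], "hand": 0.9}
    - {"travel": [0, 0, 0], "dr": [0, 0, 0], "hand": 0.9}
    - {"travel": [0, 0, -20], "dr": [0, 0, 0], "hand": 0.9}
    - {"travel": [0, 0, -60], "dr": [0, 0, 0], "hand": 0.9}
    - {"travel": [0, 0, -110], "dr": [0, 0, 0], "hand": 0.9}
    - {"travel": [0, 0, -170], "dr": [0, 0, 0], "hand": 0.9}
    - {"travel": [0, 0, -230], "dr": [0, 0, 0], "hand": 1}
    - {"travel": [0, 0, -240], "dr": [0, 0, 0], "hand": 1}
    - {"travel": [0, 0, -240], "dr": [0, 0, 0], "hand": 1}

```text
time_s: 12.98
position: [0.6341, 0.1825, 0.2475]
orientation: [3.14, 0.001, 3.04]
wrist_force: [-0.4, 0.3, 0.6]
grip_width: 1.001
finger_force: 0.0
```

```bash
python3 - <<'E'
from h import *
from cell import ctrl,imaging
s=ctrl.sense(); print(s["position"]);c=imaging.camera("wrist"); pickle.dump((c,s),open("w4.pkl","wb"));cv2.imwrite("pics/w4.png",c["frame"][:,:,::-1])
print(go(s,[.56,-.06,.29],3.0), go(s,[.532,-.206,.29],3.04))
E
```

```text
[0.63409209 0.18252202 0.2475359 ]
([49.0, -248.7, -43.0], [0.002, 0.001, 0.04]) ([62.0, -396.8, -43.2], [0.002, 0.001, -0.0])
```

View pics/w4.png

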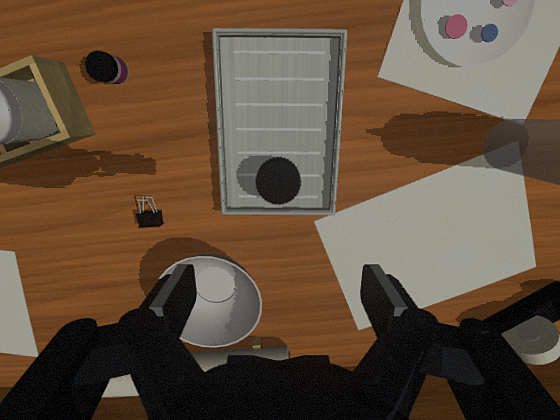

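The cap lies flat, right way up, at the tray's far end (278,181). Before gripping the collar I want the pads' real extent and the neck's look from above.

```bash
python3 - <<'E'
from h import *
c,s=pickle.load(open("w4.pkl","rb"))
M=R.from_euler("xyz",s["orientation"])
for y in (-.0425,.0425):
  for z in (-.013,-.022,-.035,-.0505,-.06):
    print(y,z,[proj(c,[M.apply([x,y,z])+s["position"]],s)[0].round().tolist() for x in(-.011,.011)])
a=cv2.resize(c["frame"][240:360,100:300],None,fx=4,fy=4,interpolation=2)
a=cv2.convertScaleAbs(a,alpha=2.5,beta=30)
cv2.imwrite("pics/f4.png",a[:,:,::-1])
E
```

```text
-0.0425 -0.013 [[200.0, 296.0], [196.0, 259.0]]
-0.0425 -0.022 [[195.0, 306.0], [191.0, 267.0]]
-0.0425 -0.035 [[188.0, 324.0], [182.0, 282.0]]
-0.0425 -0.0505 [[177.0, 349.0], [170.0, 304.0]]
-0.0425 -0.06 [[169.0, 368.0], [161.0, 320.0]]
0.0425 -0.013 [[359.0, 295.0], [363.0, 258.0]]
0.0425 -0.022 [[364.0, 306.0], [368.0, 267.0]]
0.0425 -0.035 [[371.0, 323.0], [377.0, 282.0]]
0.0425 -0.0505 [[383.0, 349.0], [390.0, 304.0]]
0.0425 -0.06 [[391.0, 367.0], [399.0, 320.0]]
```

View pics/f4.png

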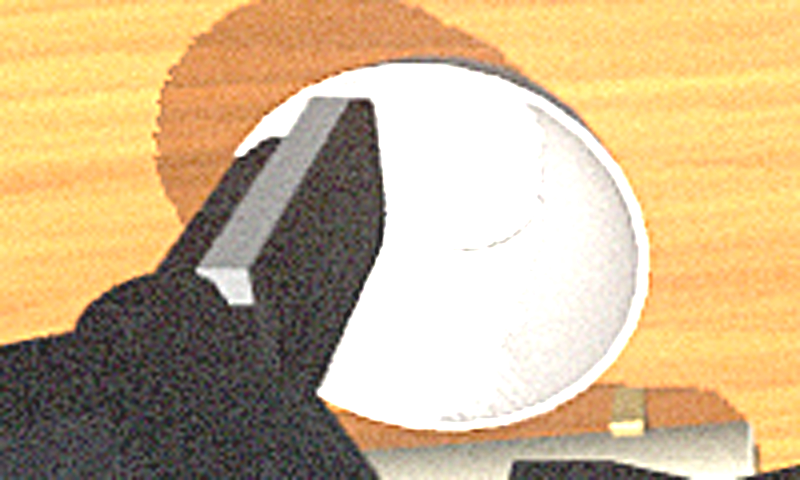

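Request:
play_rows:
  targets:
    - {"travel": [12, -60, -43], "dr": [0, 0, 0.15], "hand": 1}
    - {"travel": [22, -120, -43], "dr": [0, 0, 0.3], "hand": 1}
    - {"travel": [32, -180, -43], "dr": [0, 0, 0.45], "hand": 1}
    - {"travel": [42, -240, -43], "dr": [0, 0, 0.6], "hand": 1}
    - {"travel": [50, -300, -43], "dr": [0, 0, 0.75], "hand": 1}
    - {"travel": [56, -350, -43], "dr": [0, 0, 0.9], "hand": 1}
    - {"travel": [62, -390, -43], "dr": [0, 0, 1.05], "hand": 1}
    - {"travel": [62, -397, -43], "dr": [0, 0, 1.2], "hand": 1}
    - {"travel": [62, -397, -43], "dr": [0, 0, 1.295], "hand": 1}
    - {"travel": [62, -397, -43], "dr": [0, 0, 1.295], "hand": 1}
    - {"travel": [62, -397, -43], "dr": [0, 0, 1.295], "hand": 1}
    - {"travel": [62, -397, -43], "dr": [0, 0, 1.295], "hand": 1}

```text
time_s: 14.52
position: [0.5319, -0.2059, 0.2882]
orientation: [-3.14, -0.001, 1.746]
wrist_force: [0.2, -0.9, -0.4]
grip_width: 1.001
finger_force: 0.0
```

The fingers carry flat pads about 37 mm tall. So I grip at the nominal collar height, below the lugs, and close in stages while watching the force.

Request:
play_rows:
  targets:
    - {"travel": [0, 0, 60], "dr": [0, 0, 0], "hand": 1}
    - {"travel": [0, 0, 110], "dr": [0, 0, 0], "hand": 1}
    - {"travel": [0, 0, 150], "dr": [0, 0, 0], "hand": 1}
    - {"travel": [0, 0, 170], "dr": [0, 0, 0], "hand": 1}
    - {"travel": [0, 0, 174], "dr": [0, 0, 0], "hand": 1}
    - {"travel": [0, 0, 174], "dr": [0, 0, 0], "hand": 0.5}
    - {"travel": [0, 0, 174], "dr": [0, 0, 0], "hand": 0.3}
    - {"travel": [0, 0, 174], "dr": [0, 0, 0], "hand": 0.2}
    - {"travel": [0, 0, 174], "dr": [0, 0, 0], "hand": 0.2}
    - {"travel": [0, 0, 174], "dr": [0, 0, 0], "hand": 0.2}
  newtons: 40

```text
time_s: 15.78
position: [0.532, -0.206, 0.1149]
orientation: [-3.141, -0.001, 1.745]
wrist_force: [0.1, -0.6, 0.6]
grip_width: 0.598
finger_force: 0.0
```

Request:
play_rows:
  targets:
    - {"travel": [0, 0, 0], "dr": [0, 0, 0], "hand": 0.05}
    - {"travel": [0, 0, 0], "dr": [0, 0, 0], "hand": -0.05}
    - {"travel": [0, 0, 0], "dr": [0, 0, 0], "hand": -0.3}
    - {"travel": [0, 0, 0], "dr": [0, 0, 0], "hand": -1}
    - {"travel": [0, 0, 0], "dr": [0, 0, 0], "hand": -1}
    - {"travel": [0, 0, 0], "dr": [0, 0, 0], "hand": -1}
    - {"travel": [0, 0, 0], "dr": [0, 0, 0], "hand": -1}

```text
time_s: 16.65
position: [0.5327, -0.2061, 0.1157]
orientation: [3.141, -0.0, 1.746]
wrist_force: [0.8, 1.1, 5.0]
grip_width: 0.447
finger_force: 34.9
```

Request:
play_rows:
  targets:
    - {"travel": [0, 0, -2], "dr": [0, 0, 0], "hand": -1}
    - {"travel": [0, 0, -2], "dr": [0, 0, 0], "hand": -1}
    - {"travel": [0, 0, -6], "dr": [0, 0, 0], "hand": -1}
    - {"travel": [0, 0, -12], "dr": [0, 0, 0], "hand": -1}
    - {"travel": [0, 0, -18], "dr": [0, 0, 0], "hand": -1}
    - {"travel": [0, 0, -18], "dr": [0, 0, 0], "hand": -1}
    - {"travel": [0, 0, -18], "dr": [0, 0, 0], "hand": -1}
  newtons: 70

```text
time_s: 17.52
position: [0.5319, -0.2059, 0.1327]
orientation: [-3.141, -0.001, 1.745]
wrist_force: [0.0, 0.1, -5.0]
grip_width: 0.436
finger_force: 61.7
```

Request:
play_rows:
  targets:
    - {"travel": [0, 0, -5], "dr": [0, 0, 0], "hand": -1}
    - {"travel": [0, 0, -13], "dr": [0, 0, 0], "hand": -1}
    - {"travel": [0, 0, -25], "dr": [0, 0, 0], "hand": -1}
    - {"travel": [0, 0, -40], "dr": [0, 0, 0], "hand": -1}
    - {"travel": [0, 0, -60], "dr": [0, 0, 0], "hand": -1}
    - {"travel": [0, 0, -80], "dr": [0, 0, 0], "hand": -1}
    - {"travel": [0, 0, -100], "dr": [0, 0, 0], "hand": -1}
    - {"travel": [0, 0, -120], "dr": [0, 0, 0], "hand": -1}
    - {"travel": [0, 0, -140], "dr": [0, 0, 0], "hand": -1}
    - {"travel": [0, 0, -155], "dr": [0, 0, 0], "hand": -1}
    - {"travel": [0, 0, -165], "dr": [0, 0, 0], "hand": -1}
    - {"travel": [0, 0, -170], "dr": [0, 0, 0], "hand": -1}
    - {"travel": [0, 0, -170], "dr": [0, 0, 0], "hand": -1}
    - {"travel": [0, 0, -170], "dr": [0, 0, 0], "hand": -1}

```text
time_s: 19.27
position: [0.5317, -0.2059, 0.3019]
orientation: [-3.14, -0.002, 1.745]
wrist_force: [0.1, -0.1, -4.7]
grip_width: 0.444
finger_force: 61.7
```

```bash
python3 - <<'E'
from h import *
from cell import ctrl,imaging
s=ctrl.sense(); print(s["position"],s["wrist_force"],s["ft_torque"])
a=imaging.camera("scene")["frame"][100:240,170:370]; b=imaging.camera("wrist")["frame"]
cv2.imwrite("pics/lift.png",np.hstack([cv2.resize(a,(400,280)),cv2.resize(b,(373,280))])[:,:,::-1])
print(go(s,[.526,.1945,.30],1.745-.27), go(s,[.526,.1945,.13],1.745-.27))
E
```

```text
[ 0.53166353 -0.20594744  0.30190167] [ 0.11529466 -0.05690549 -4.67220451] [ 0.00892612 -0.02898471  0.01311517]
([395.4, 63.8, 2.5], [-0.002, -0.001, 0.27]) ([395.1, 64.1, 172.4], [-0.002, -0.001, 0.27])
```

View pics/lift.png

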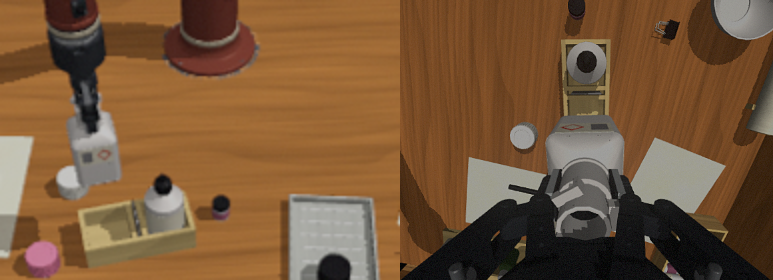

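The bottle hangs upright in the gripper, with its underside at about z = 0.198, above the paint bottle. Now a gentle traverse to the tray's near end.

Request:
play_rows:
  targets:
    - {"travel": [3, 0, 0], "dr": [0, 0, 0], "hand": -1}
    - {"travel": [10, 2, 0], "dr": [0, 0, 0.02], "hand": -1}
    - {"travel": [22, 4, 0], "dr": [0, 0, 0.03], "hand": -1}
    - {"travel": [40, 7, 0], "dr": [0, 0, 0.04], "hand": -1}
    - {"travel": [62, 10, 0], "dr": [0, 0, 0.06], "hand": -1}
    - {"travel": [87, 14, 0], "dr": [0, 0, 0.08], "hand": -1}
    - {"travel": [112, 18, 0], "dr": [0, 0, 0.1], "hand": -1}
    - {"travel": [137, 22, 0], "dr": [0, 0, 0.12], "hand": -1}
    - {"travel": [162, 26, 0], "dr": [0, 0, 0.14], "hand": -1}
    - {"travel": [187, 30, 0], "dr": [0, 0, 0.16], "hand": -1}
    - {"travel": [212, 34, 0], "dr": [0, 0, 0.18], "hand": -1}
    - {"travel": [237, 38, 0], "dr": [0, 0, 0.2], "hand": -1}
    - {"travel": [262, 42, 0], "dr": [0, 0, 0.22], "hand": -1}
    - {"travel": [287, 46, 0], "dr": [0, 0, 0.24], "hand": -1}
    - {"travel": [312, 50, 0], "dr": [0, 0, 0.25], "hand": -1}
    - {"travel": [337, 54, 0], "dr": [0, 0, 0.26], "hand": -1}
    - {"travel": [360, 58, 0], "dr": [0, 0, 0.27], "hand": -1}
    - {"travel": [378, 61, 0], "dr": [0, 0, 0.27], "hand": -1}
    - {"travel": [390, 63, 0], "dr": [0, 0, 0.27], "hand": -1}
    - {"travel": [395, 64, 0], "dr": [0, 0, 0.27], "hand": -1}

```text
time_s: 21.88
position: [0.5265, 0.1947, 0.3029]
orientation: [-3.141, -0.001, 1.476]
wrist_force: [-0.1, -0.7, -4.3]
grip_width: 0.445
finger_force: 61.8
```

Request:
play_rows:
  targets:
    - {"travel": [0, 0, 4], "dr": [0, 0, 0], "hand": -1}
    - {"travel": [0, 0, 12], "dr": [0, 0, 0], "hand": -1}
    - {"travel": [0, 0, 25], "dr": [0, 0, 0], "hand": -1}
    - {"travel": [0, 0, 45], "dr": [0, 0, 0], "hand": -1}
    - {"travel": [0, 0, 65], "dr": [0, 0, 0], "hand": -1}
    - {"travel": [0, 0, 85], "dr": [0, 0, 0], "hand": -1}
    - {"travel": [0, 0, 105], "dr": [0, 0, 0], "hand": -1}
    - {"travel": [0, 0, 125], "dr": [0, 0, 0], "hand": -1}
    - {"travel": [0, 0, 145], "dr": [0, 0, 0], "hand": -1}
    - {"travel": [0, 0, 160], "dr": [0, 0, 0], "hand": -1}
    - {"travel": [0, 0, 170], "dr": [0, 0, 0], "hand": -1}
    - {"travel": [0, 0, 175], "dr": [0, 0, 0], "hand": -1}
    - {"travel": [0, 0, 175], "dr": [0, 0, 0], "hand": -1}
    - {"travel": [0, 0, 175], "dr": [0, 0, 0], "hand": -1}

```text
time_s: 23.62
position: [0.5271, 0.1942, 0.1286]
orientation: [3.141, -0.001, 1.475]
wrist_force: [-0.0, 0.6, -5.7]
grip_width: 0.441
finger_force: 61.9
```

```bash
python3 - <<'E'
from h import *
from cell import ctrl
s=ctrl.sense(); print(s["wrist_force"],go(s,[.526,.1945,.108],1.475))
E
```

```text
[-0.02107888  0.59345652 -5.6693875 ] ([0.1, -1.1, 20.6], [0.001, -0.001, -0.0])
```

Request:
play_rows:
  targets:
    - {"travel": [0, 0, 6], "dr": [0, 0, 0], "hand": -1}
    - {"travel": [0, 0, 12], "dr": [0, 0, 0], "hand": -1}
    - {"travel": [0, 0, 16], "dr": [0, 0, 0], "hand": -1}
    - {"travel": [0, 0, 18], "dr": [0, 0, 0], "hand": -1}
    - {"travel": [0, 0, 19], "dr": [0, 0, 0], "hand": -1}
    - {"travel": [0, 0, 20], "dr": [0, 0, 0], "hand": -1}
    - {"travel": [0, 0, 20], "dr": [0, 0, 0], "hand": -1}
    - {"travel": [0, 0, 20], "dr": [0, 0, 0], "hand": -1}

```text
time_s: 24.62
position: [0.5266, 0.1941, 0.108]
orientation: [-3.141, -0.001, 1.475]
wrist_force: [0.1, 0.3, -5.1]
grip_width: 0.438
finger_force: 61.9
```

Still hanging; lower on.

Request:
play_rows:
  targets:
    - {"travel": [0, 0, 0.7], "dr": [0, 0, 0], "hand": -1}
    - {"travel": [0, 0, 1.4], "dr": [0, 0, 0], "hand": -1}
    - {"travel": [0, 0, 1.4], "dr": [0, 0, 0], "hand": -1}

```text
time_s: 25.0
position: [0.5269, 0.1942, 0.1078]
orientation: [-3.141, -0.001, 1.475]
wrist_force: [-1.1, -0.2, 5.3]
grip_width: 0.442
finger_force: 64.6
```

Request:
play_rows:
  targets:
    - {"travel": [0, 0, 0], "dr": [0, 0, 0], "hand": 0}
    - {"travel": [0, 0, 0], "dr": [0, 0, 0], "hand": 0.2}
    - {"travel": [0, 0, 0], "dr": [0, 0, 0], "hand": 0.5}
    - {"travel": [0, 0, 0], "dr": [0, 0, 0], "hand": 1}
    - {"travel": [0, 0, 0], "dr": [0, 0, 0], "hand": 1}
    - {"travel": [0, 0, 0], "dr": [0, 0, 0], "hand": 1}
    - {"travel": [0, 0, 0], "dr": [0, 0, 0], "hand": 1}
    - {"travel": [0, 0, -20], "dr": [0, 0, 0], "hand": 1}
    - {"travel": [0, 0, -60], "dr": [0, 0, 0], "hand": 1}
    - {"travel": [0, 0, -110], "dr": [0, 0, 0], "hand": 1}
    - {"travel": [0, 0, -160], "dr": [0, 0, 0], "hand": 1}
    - {"travel": [0, 0, -190], "dr": [0, 0, 0], "hand": 1}
    - {"travel": [0, 0, -190], "dr": [0, 0, 0], "hand": 1}
    - {"travel": [0, 0, -190], "dr": [0, 0, 0], "hand": 1}

```text
time_s: 26.75
position: [0.5258, 0.1938, 0.2954]
orientation: [-3.139, 0.0, 1.475]
wrist_force: [-0.7, -0.6, -0.6]
grip_width: 1.002
finger_force: 0.0
```

```bash
python3 - <<'E'
from h import *
from cell import ctrl,imaging
a=imaging.camera("scene")["frame"][130:310,150:400]; b=imaging.camera("wrist")["frame"]
cv2.imwrite("pics/end.png",np.hstack([cv2.resize(a,(400,288)),cv2.resize(b,(384,288))])[:,:,::-1])
E
```

```text
(no output)
```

View pics/end.png

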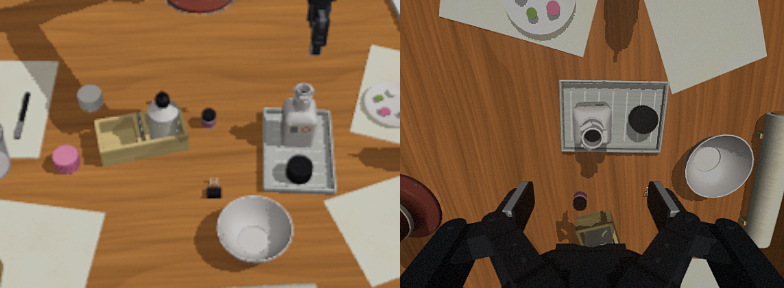

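The open bottle stands upright and square in the tray with the cap flat beside it; the hand is clear and the other things are where they were.

```bash
python3 -c "
from cell import ticket
print(ticket.sign_off())"
```

```text
the job is handed in; nothing more can be done
None
```

I opened the bottle, laid the cap flat with its open side down in the tray, and stood the open bottle upright beside it; the job is handed in at about 27 s of the 64 s allowed.

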